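Set a feed-roller shaft midway in its end float and clamp it

TASK

The feed-roller unit of the plan printer is on the desk for service. Take its roller shaft by the blue knob and feel its end float: push it gently in until it comes up against the stop hidden in the far bearing, then pull it gently out until it comes up against the one in the near bearing. Leave the shaft midway between the two stops, where it rubs on neither bearing's washer, then press the red clamp lever all the way down to lock it, without knocking the things standing around.

Things in the scene. Friction and masses are not known exactly. Their poses are not given: they have to be found in the camera images.
- roller_shaft: Steel roller shaft, 10 mm thick, sliding level along its axis in two bearings (it does not turn), about 1.2 N of dry drag, plus 0.7 N per 10 mm/s of speed. Origin: centre of the ribbed blue grey-capped knob at its end nearest the robot (27 mm wide, 26 mm long along the shaft, 60 mm above the desk), to be pinched across from above. x axis: along the shaft from the knob into the unit (pushing in is +x); z up.
- bearing_near: Fixed grey bearing housing next to the knob, 24 mm long along the shaft, 60 mm wide, 84 mm high; axes as the shaft's, origin at desk level under its centre. Inside is a thrust washer for a collar on the shaft when pulled out. Over its first 8 mm it rubs with less than 1 N, too light to feel in the drag; then comes its stop, springy at 4 N per mm; over 12 N crushes it.
- bearing_far: The like housing at the gear end, 130 mm further along +x, with the like washer and stop for pushing in. The float from stop to stop is 18 to 20 mm; only in the middle 2.4 to 3.6 mm of it does the shaft touch neither washer. Where the stops lie along the shaft differs by 12 mm, cannot be seen and must be felt; the shaft stays wherever it is left between them.
- clamp_lever (a joint): Angle of the red clamp lever, rad: 0 open (55 degrees above level), 0.96 fully down and level. Its hinge lies over the shaft and parallel to it, 38 mm beyond bearing_near's centre along +x, 75 mm above the desk. Pressed down, its cam grips the shaft and it stays down; it takes about 4 to 10 N at the pad, more if pressed fast.
- lever_pad (a point): Middle of the upper face of the red lever's ribbed pad (19 mm along the shaft, 26 mm along the lever), 50 mm from the hinge. The lever points to the shaft's +y side. With the lever fully down this point is 50 mm to the +y side of the shaft and 84 mm above the desk.
- cup: White paper cup, 72 mm wide, 83 mm high, standing on the desk to the right of the unit; bystander. Origin under its centre.
- tape_measure: Black and red tape measure, 41x82x72 mm, standing on the desk to the left; bystander. Origin under its centre.
- glue_stick: Red and white glue stick, 28 mm wide, 94 mm high, standing on the desk; bystander. Origin under its centre.

How it is judged:
By the outcome, as a careful person would: the job done as asked, in the order asked, and still so for the second after the job is handed in, with the robot touching nothing.
It also fails if it takes over 62 s, if anything falls off the work surface, if the arm or the gripper's body presses on something with over 40 N, if the wrist force passes 120 N, or if a joint passes its speed limit or range.

ROBOT

A 6-joint arm with a two-finger parallel gripper is mounted at the origin on a cart in front of the work surface, level with it; the furniture and walls round the work are solid. World frame = base frame: x ahead of the robot, y to its left, z up, the work surface at z = 0. Lengths are in mm, angles in degrees, forces in N, time in s.
With the tool pointing down it reaches from about 400 to 825 mm from the base axis. Payload 7 kg.
Tool frame: the origin (TCP) lies at the very end of the fingers, on their centre line; the grasp point (between the pads) lies grip_point_offset behind it (grip_point_offset is the distance from the TCP to the grasp point, in mm); z points along the fingers, y is the line along which they close (so a half turn about z gives the same grasp; the last joint's range is limited). The gripper opens to 85 mm and grips with 20 to 120 N. Pads are 22 mm wide; open, the fingers measure 114 mm over their backs; the gripper's body (76 mm by 85 mm) begins 54 mm behind the grasp point. The pads swing forward as they close: fully open they stand 13 mm farther back than shut.
Start: joints at [87.496, 20.546, 0.682, 0, -70.136, -16.507], TCP at [219.886, 638.158, 231.302] pointing down, gripper open.
Joint ranges: [-176.03, 176.03], [-82.01, 121.73], [-58.28, 71.71], [-173.87, 95.51], [-174.79, -0.11], [-173.66, 173.66]. Speed limits (degrees/s): [136.94, 136.94, 172.46, 180, 180, 180].

INTERFACE

Orientations are given as a 3x3 rotation matrix whose columns are the frame's x, y, z axes.
In Python, from cell import * gives the robot as it stands. The module is installed in compiled form; this text tells all that it offers.
- The arm moves only by the shell command python3 -m creep 'ROWS' [OPENING] [FORCE]. ROWS is text: rows parted by semicolons, each of 6 numbers parted by spaces: the shift along the tool's x, y, z in mm, then the turn, a rotation vector about the tool's x, y, z in rad. A call has exactly 10 rows; each row is the pose to reach, as a shift and turn from the pose commanded when the call began, along the tool's axes at that moment; what a row does not reach only later rows make up. A row lasts 1/8 s, in which the tool goes at most 62.5 mm and 10.7 degrees, less where a joint would pass 70% of its speed; a pose out of reach is approached as far as the arm can. A call with a gripper value outside its range is refused whole. OPENING is the closure, from 0 (fully open) to 1 (shut), set as the call begins (- or left out, the last holds). The fingers move at their own pace and stop on an object; FORCE is the grip in N (left out, the last holds). Time passes only in rows, so rows that repeat a pose let the fingers close, or fill a call up. It gives the time, the measured TCP pose, the force, the opening and the grip force at its end, in the units of the state.
- get_state(): the state, without advancing time (a new reading comes with each control period).
- read_camera(name): name is "scene" or "side" or "wrist"; returns a dict with "img" (400x640x3 uint8, red, green, blue), "range_z" (400x640 float32, mm along the optical axis (not along the pixel's ray), 0 where there is no reading), "fx", "fy", "cx", "cy" (pixels), "T" (4x4, takes a point from camera to world coordinates); the wrist camera has in their place "mount" (4x4, takes a point from camera to tool coordinates, whose origin is the TCP and whose axes are the flange's). Camera axes: x right, y down, z forward; pixel columns grow to the right and rows downward; lengths in mm; the calibration is good to about 2 mm. A picture is of the moment at which its call begins: read the wrist's pose just before it.
- job_done(): hands the job in; it is judged then, once.
The state is a dict: "time": time; "joint_positions": joint angles; "joint_velocities": joint speeds; "joint_torque": joint torques, N m; "ee_pos": TCP position; "ee_rot": TCP orientation; "ft_force": force on the tool from outside, world axes, zero at the start; "torque": the same for the moment, N m; "width": opening from 0.0 (shut) to 1.0 (fully open); "grip_force": force on a finger pad.
Only numpy, scipy, OpenCV 4.12 (cv2) and the standard library are available. Lean on these libraries where they do the work, as an engineer would, in place of code of your own. Each camera call takes 0.05 s, during which the arm holds its last target. There are 200 camera calls.

## Working session

There is one attempt and no reset: what is moved stays moved. The work goes in short steps, Python scripts to look and compute and a shell command to move; the robot and the scene stay as the last step left them, time stands still between calls to the robot, and variables do not carry over. Pictures are saved under pics/ and viewed, at most 10 in all, crops included, and the job is handed in when it is done.

```bash
mkdir -p pics; python3 - <<'E'
from cell import *
import cv2,numpy as np
s=get_state();print({k:np.round(v,3).tolist() for k,v in s.items()})
for n in("scene","side"):
    c=read_camera(n);cv2.imwrite(f"pics/{n}.png",c["img"][:,:,::-1]);np.savez(f"{n}.npz",**c)
    print(n,c["fx"],c["cx"],c["cy"],np.round(c["T"],3).tolist())
import cell;print([k for k in dir(cell) if k[0]!='_'])
try: print(grip_point_offset)
except Exception as e: print(e)
E
```

```text
{'time': 0.0, 'joint_positions': [87.497, 20.592, 0.634, -0.02, -70.136, -16.505], 'joint_velocities': [-0.076, -0.033, 0.034, 0.124, 0.088, -0.116], 'joint_torque': [-0.002, -58.332, 29.341, 6.937, -0.006, -0.0], 'ee_pos': [219.738, 637.732, 230.36], 'ee_rot': [[0.945, -0.326, -0.0], [-0.326, -0.945, -0.002], [0.0, 0.002, -1.0]], 'ft_force': [0.193, -0.192, 0.646], 'torque': [0.042, 0.005, 0.035], 'grip_force': 0.0, 'width': 1.0}
scene 366.3460355982616 316.6489516970341 195.16329980333083 [[0.648, -0.612, 0.453, 73.338], [-0.761, -0.516, 0.392, -5.693], [-0.007, -0.599, -0.801, 764.429], [0.0, 0.0, 0.0, 1.0]]
side 431.1223254305173 322.4677202953903 197.10481474291367 [[-0.963, 0.168, -0.211, 660.454], [0.269, 0.627, -0.731, 957.185], [0.01, -0.761, -0.649, 658.908], [0.0, 0.0, 0.0, 1.0]]
['IKError', 'get_state', 'grip_point_offset', 'job_done', 'read_camera']
18.700000000000003
```

View pics/scene.png

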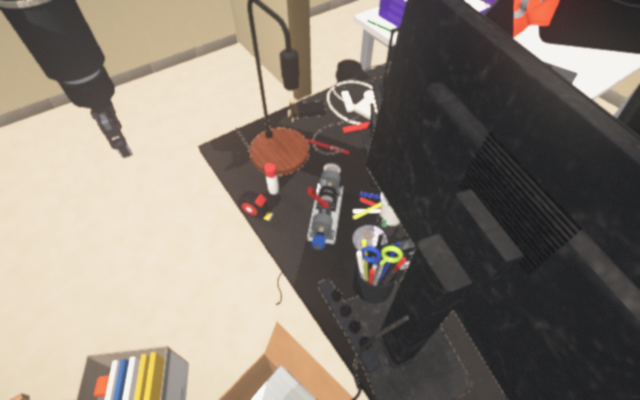

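View pics/side.png

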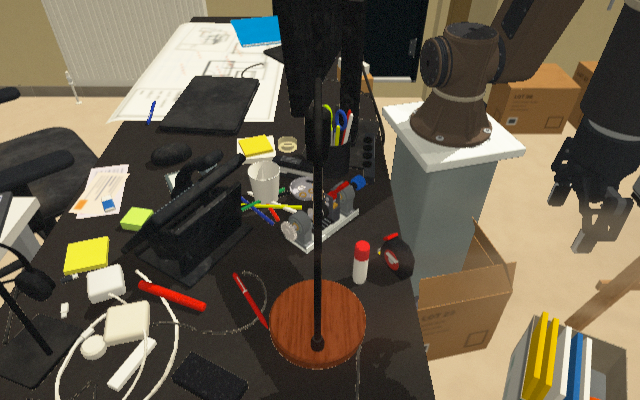

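The scene view shows the knob at about (319,241), the lever at (316,197), the far end at (332,170), the glue stick at (271,178) and the tape at (255,205). The cup is behind, near (388,210). The side view shows a lamp pole at x≈318.

```bash
cat > h.py <<'E'
import numpy as np,cv2
def cloud(c,T=None):
    T=c["T"] if T is None else T
    z=c["range_z"].astype(float);v,u=np.mgrid[:z.shape[0],:z.shape[1]]
    p=np.stack([(u-c["cx"])/c["fx"]*z,(v-c["cy"])/c["fy"]*z,z],-1)
    w=p@T[:3,:3].T+T[:3,3];w[z<=0]=np.nan;return w
def hsv(c): return cv2.cvtColor(c["img"],cv2.COLOR_RGB2HSV)
E
python3 - <<'E'
from h import *
for n in("scene","side"):
    c=dict(np.load(n+".npz"));W=cloud(c);H=hsv(c)
    ok=np.isfinite(W[...,0])
    x0,x1,y0,y1=(290,350,150,260) if n=="scene" else (280,375,165,255)
    roi=np.zeros(ok.shape,bool);roi[y0:y1,x0:x1]=1
    blue=(abs(H[...,0]-110)<12)&(H[...,1]>140)&(H[...,2]>80)&roi&ok
    red=((H[...,0]<8)|(H[...,0]>172))&(H[...,1]>140)&(H[...,2]>80)&roi&ok
    for nm,m in(("blue",blue),("red",red)):
        P=W[m];P=P[P[:,2]>20]
        print(n,nm,len(P),np.round(np.median(P,0)),np.round(np.percentile(P,[3,97],axis=0)).tolist())
    # tall points grid in workspace
    a=W[ok];a=a[(a[:,0]>300)&(a[:,0]<760)&(a[:,1]>50)&(a[:,1]<620)&(a[:,2]>25)&(a[:,2]<600)]
    g=np.full((29,23),0)
    for p in a:
        i,j=int((p[1]-50)//20),int((p[0]-300)//20);g[i,j]=max(g[i,j],p[2])
    print("cols x from 300 step20; rows y")
    for i in range(28,-1,-1): print(50+20*i,' '.join(f"{k:3d}" if k else '  .' for k in g[i]))
E
```

```text
scene blue 101 [376. 253.  70.] [[363.0, 241.0, 64.0], [388.0, 263.0, 74.0]]
scene red 131 [441. 315. 110.] [[428.0, 295.0, 77.0], [459.0, 333.0, 129.0]]
cols x from 300 step20; rows y
610   .   .   .   .   .   .   .   .   .   .  28  30  28  29  27   .   .   .   .   .   .   .   .
590   .   .   .   .   .   .   .   .   .  28  29  30 405 397  29  29   .   .   .   .   .   .   .
570   .   .   .   .   .   .   .   .  30  30  30  31 419 403  29  28  26   .   .   .   .   .   .
550   .   .   .   .   .   .   .   .  28  29  30  29 424  29  29  29  28   .   .   .   .   .   .
530   .   .   .   .   .   .   .   .  29  30  29 420 425  30  30  30  28   .   .   .   .   .   .
510   .   .   .   .   .   .   .   .  28  29  31 424 425  30  30  29  28   .   .   .   .   .   .
490   .   .   .  43   .   .   .   .   .  29  29 425 423  29  30  29   .   .   .   .   .   .   .
470   .   .  60  63   .   .  96  94   .  28  29 424  30  28  29  29   .   .   .   .   .   .   .
450   .   .  66  66   .   .  95  96   .   . 407 421  29  28  26   .   .   .   .   .   .   .   .
430   .   .  69  69  69   .   .   .   .   . 389 400
[... 4127 characters left out ...]
 83   .   .   .   .   . 125 132
170  29  30   .   .   .   .   . 256 430 434   .   .  85   .   .  84   .   .   .   .   .  98  85
150  35  36   . 168 152 147 306 375 427   .   .   .  83  84  84  84   .   .   .   .   .  68   .
130  35  34 170 174 177 354 418 418 421  47  40   .   .   .  81   .   .   .   .   .   .   .   .
110  35   . 159 116 173 410 412  43  49  49  50  43   .   .   .   .   .   .   .   .   .   .   .
90  33   . 159  96 378 406 269  28  42  48  48  48  42   .   .   .   .   .   .   .  32   .   .
70  34   .   . 162 399 258   .   .  41  40  42  44   .   .   .   .   .   .  31  34  30   .   .
50 328 334   . 385 394 252   .   .   .   .   .   .   .   .   .   .   .   .  31   .   .   .   .
```

```bash
python3 - <<'E'
import cv2,numpy as np
a=cv2.imread("pics/scene.png")[140:290,220:420];b=cv2.imread("pics/side.png")[150:290,230:430]
b=cv2.resize(b,(400,280),interpolation=2);a=cv2.resize(a,(400,300),interpolation=2)
cv2.imwrite("pics/crop.png",np.vstack([a,b]))
E
```

```text
(no output)
```

View pics/crop.png

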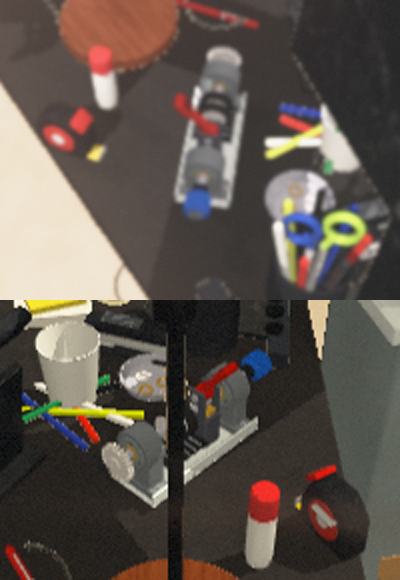

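Knob is at about (376,253,60) and the axis runs about 32° from world x. The way there is clear of the lamp and monitor, so I'll go above the knob and look from close by.

```bash
python3 -m creep '35 38 4 0 0 -0.1;70 76 8 0 0 -0.2;105 114 12 0 0 -0.32;140 152 16 0 0 -0.44;175 190 20 0 0 -0.56;210 229 24 0 0 -0.68;245 267 27 0 0 -0.8;280 305 30 0 0 -0.89;280 305 30 0 0 -0.89;280 305 30 0 0 -0.89' 0 40
python3 - <<'E'
from cell import *
from h import *
s=get_state();c=read_camera("wrist")
T=np.eye(4);T[:3,:3]=s["ee_rot"];T[:3,3]=s["ee_pos"]
T=T@c["mount"];print(np.round(c["mount"],2).tolist(),s["time"],np.round(s["ft_force"],2))
c["T"]=T;np.savez("w1.npz",**c);cv2.imwrite("pics/w1.png",c["img"][:,:,::-1])
W=cloud(c);H=hsv(c);ok=np.isfinite(W[...,0])
blue=(abs(H[...,0]-110)<12)&(H[...,1]>140)&(H[...,2]>60)&ok
P=W[blue];P=P[(P[:,2]>45)&(np.hypot(P[:,0]-376,P[:,1]-253)<50)];print(len(P),np.median(P,0),np.percentile(P,[3,97],axis=0))
a=W[ok];a=a[(a[:,2]>40)&(a[:,2]<90)&(np.abs(a[:,0]-450)<140)&(np.abs(a[:,1]-295)<100)];print(len(a))
d=a[a[:,2]>55][:,:2];m=d.mean(0);u=np.linalg.svd(d-m,full_matrices=False)[2][0];print(m,np.degrees(np.arctan2(u[1],u[0])))
E
```

```text
time: 1.35
ee_pos: [385.4, 258.6, 201.4]
ee_rot: [[0.849, 0.528, 0.0], [0.528, -0.849, 0.0], [0.0, -0.0, -1.0]]
ft_force: [-0.1, 0.9, 0.1]
width: 1.0
grip_force: 0.0
[[0.0, -0.96, -0.27, 69.68], [1.0, 0.0, -0.0, -0.37], [0.0, -0.27, 0.96, -144.08], [0.0, 0.0, 0.0, 1.0]] 1.35 [-0.11  0.87  0.14]
38 [384.24051754 258.42605748  65.59240104] [[362.87339174 241.60286344  61.65247437]
 [393.71411097 272.15219735  71.04834215]]
9340
[455.79069834 285.87134429] 174.20650545942604
```

View pics/w1.png

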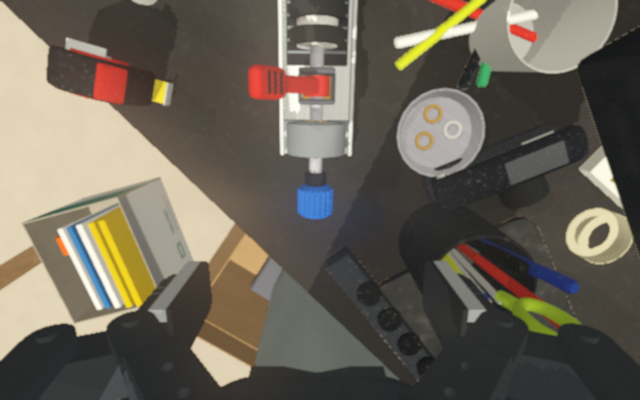

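The close view shows the knob at (315,201), the near bearing at (316,139), the roller line at column 317 and the lever pad at (265,82). The shaft runs almost vertically in the image, so the yaw is right. I'll measure these points.

```bash
python3 - <<'E'
from h import *
c=dict(np.load("w1.npz"));W=cloud(c);H=hsv(c)
def reg(n,u0,u1,v0,v1,z0,z1,hue=None):
    w=W[v0:v1,u0:u1].reshape(-1,3);h=H[v0:v1,u0:u1].reshape(-1,3)
    m=(w[:,2]>z0)&(w[:,2]<z1)
    if hue=="b": m&=(abs(h[:,0].astype(int)-108)<15)&(h[:,1]>120)
    if hue=="r": m&=((h[:,0]<8)|(h[:,0]>172))&(h[:,1]>120)
    p=w[m];a=np.radians(31.85);R=np.array([[np.cos(a),np.sin(a)],[-np.sin(a),np.cos(a)]])
    q=p.copy();q[:,:2]=p[:,:2]@R.T
    lo,hi=np.percentile(q,[2,98],axis=0);mid=(lo+hi)/2
    print(n,len(p),"shaftframe lo",lo.round(1),"hi",hi.round(1),"mid",mid.round(1),"world mid",(R.T@mid[:2]).round(1))
reg("knob",290,345,175,225,45,95,"b")
reg("near",280,352,115,165,50,95)
reg("near top",280,352,115,165,80,95)
reg("shaft",308,326,160,176,50,80)
reg("fartop",290,345,0,22,60,95)
reg("pad",240,345,60,105,90,150,"r")
s=np.array([385.4,258.6]);a=np.radians(31.85);print("tcp shaft frame",s@[np.cos(a),np.sin(a)],s@[-np.sin(a),np.cos(a)])
# shaft roller axis from image edges: red-free mid col of shaft bright region
g=c["img"].astype(int).sum(2)
for v in (30,50,165,170,205): print(v,g[v,285:350:3].tolist())
E
```

```text
knob 1083 shaftframe lo [445.1   4.9  62.7] hi [469.4  31.9  76.3] mid [457.2  18.4  69.5] world mid [378.7 256.9]
near 2284 shaftframe lo [489.   -3.6  62.1] hi [521.9  39.5  85.5] mid [505.5  17.9  73.8] world mid [419.9 282. ]
near top 1263 shaftframe lo [495.1   4.4  80.4] hi [518.3  31.3  85.7] mid [506.7  17.9  83. ] world mid [421.  282.6]
shaft 227 shaftframe lo [478.2  11.1  61.2] hi [489.8  23.4  69.7] mid [484.   17.3  65.4] world mid [402.  270.1]
fartop 1184 shaftframe lo [587.4  -1.2  65.2] hi [599.7  35.   82.4] mid [593.6  16.9  73.8] world mid [495.3 327.6]
pad 1505 shaftframe lo [535.9  20.9  91.9] hi [553.3  55.7 131.4] mid [544.6  38.3 111.6] world mid [442.4 319.9]
tcp shaft frame 463.8338037968336 16.288721722728532
30 [550, 261, 227, 224, 224, 222, 219, 248, 256, 259, 223, 213, 209, 205, 200, 197, 193, 192, 179, 173, 203, 443]
50 [546, 384, 395, 392, 388, 383, 385, 399, 413, 418, 477, 507, 506, 368, 298, 274, 252, 240, 242, 237, 224, 541]
165 [242, 242, 246, 246, 245, 247, 248, 248, 463, 657, 661, 616, 443, 244, 242, 244, 235, 232, 231, 228, 231, 226]
170 [242, 242, 244, 248, 247, 246, 245, 239, 397, 616, 617, 605, 400, 236, 243, 249, 248, 241, 232, 227, 222, 223]
205 [254, 255, 247, 248, 333, 412, 417, 421, 411, 421, 408, 414, 407, 391, 406, 380, 268, 236, 235, 241, 233, 234]
```

```bash
python3 -m creep '-4 -1 20 0 0 0;-6.5 -2 45 0 0 0;-6.5 -2 70 0 0 0;-6.5 -2 95 0 0 0;-6.5 -2 118 0 0 0;-6.5 -2 138 0 0 0;-6.5 -2 152 0 0 0;-6.5 -2 160 0 0 0;-6.5 -2 160 0 0 0;-6.5 -2 160 0 0 0' 0 40
python3 -m creep '0 0 0 0 0 0;0 0 0 0 0 0;0 0 0 0 0 0;0 0 0 0 0 0;0 0 0 0 0 0;0 0 0 0 0 0;0 0 0 0 0 0;0 0 0 0 0 0;0 0 0 0 0 0;0 0 0 0 0 0' 1 40
cat > f.py <<'E'
from cell import *
import numpy as np
s=get_state();R=np.array(s["ee_rot"]);print("t",s["time"],"tool xy pos",np.round(R.T@s["ee_pos"],2),"F tool",np.round(R.T@s["ft_force"],2),"w",s["width"],s["grip_force"])
E
python3 f.py
```

```text
time: 2.65
ee_pos: [378.8, 257.4, 41.7]
ee_rot: [[0.848, 0.53, 0.0], [0.53, -0.848, 0.001], [0.001, -0.0, -1.0]]
ft_force: [-0.0, 0.6, 0.1]
width: 0.999
grip_force: 0.0
time: 3.9
ee_pos: [379.0, 256.4, 41.7]
ee_rot: [[0.848, 0.53, 0.0], [0.53, -0.848, -0.001], [-0.0, 0.001, -1.0]]
ft_force: [1.7, -2.4, 4.6]
width: 0.296
grip_force: 39.0
t 3.9 tool xy pos [457.23 -16.74 -41.71] F tool [ 0.2   2.97 -4.58] w 0.29577625298124155 39.00692242663354
```

Gripped. Next I push in by 2.5 mm per call, with a force check between calls.

```bash
cat > g.py <<'E'
from cell import *
import numpy as np,sys
s=get_state();R=np.array(s["ee_rot"]);F=R.T@s["ft_force"];print("t",s["time"],"pos",np.round(R.T@s["ee_pos"],2),"F",np.round(F,2))
sys.exit(int(abs(F[0])>3.5))
E
python3 -m creep '0.3 0.8 0 0 0 0;0.6 0.8 0 0 0 0;0.9 0.8 0 0 0 0;1.2 0.8 0 0 0 0;1.5 0.8 0 0 0 0;1.8 0.8 0 0 0 0;2.1 0.8 0 0 0 0;2.5 0.8 0 0 0 0;2.5 0.8 0 0 0 0;2.5 0.8 0 0 0 0' >/dev/null && python3 g.py &&
python3 -m creep '0.3 0 0 0 0 0;0.6 0 0 0 0 0;0.9 0 0 0 0 0;1.2 0 0 0 0 0;1.5 0 0 0 0 0;1.8 0 0 0 0 0;2.1 0 0 0 0 0;2.5 0 0 0 0 0;2.5 0 0 0 0 0;2.5 0 0 0 0 0' >/dev/null && python3 g.py &&
python3 -m creep '0.3 0 0 0 0 0;0.6 0 0 0 0 0;0.9 0 0 0 0 0;1.2 0 0 0 0 0;1.5 0 0 0 0 0;1.8 0 0 0 0 0;2.1 0 0 0 0 0;2.5 0 0 0 0 0;2.5 0 0 0 0 0;2.5 0 0 0 0 0' >/dev/null && python3 g.py
```

```text
t 5.15 pos [460.14 -16.59 -41.36] F [-0.76 -1.42 -5.4 ]
t 6.4 pos [462.58 -16.53 -41.39] F [-1.26 -0.81 -6.15]
t 7.65 pos [465.01 -16.5  -41.45] F [-1.8  -1.13 -6.15]
```

```bash

python3 -m creep '0.3 0 0 0 0 0;0.6 0 0 0 0 0;0.9 0 0 0 0 0;1.2 0 0 0 0 0;1.5 0 0 0 0 0;1.8 0 0 0 0 0;2.1 0 0 0 0 0;2.5 0 0 0 0 0;2.5 0 0 0 0 0;2.5 0 0 0 0 0' >/dev/null && python3 g.py &&
python3 -m creep '0.3 0 0 0 0 0;0.6 0 0 0 0 0;0.9 0 0 0 0 0;1.2 0 0 0 0 0;1.5 0 0 0 0 0;1.8 0 0 0 0 0;2.1 0 0 0 0 0;2.5 0 0 0 0 0;2.5 0 0 0 0 0;2.5 0 0 0 0 0' >/dev/null && python3 g.py &&
python3 -m creep '0.3 0 0 0 0 0;0.6 0 0 0 0 0;0.9 0 0 0 0 0;1.2 0 0 0 0 0;1.5 0 0 0 0 0;1.8 0 0 0 0 0;2.1 0 0 0 0 0;2.5 0 0 0 0 0;2.5 0 0 0 0 0;2.5 0 0 0 0 0' >/dev/null && python3 g.py
```

```text
t 8.9 pos [467.27 -16.51 -41.61] F [-1.97 -2.11 -8.  ]
t 10.15 pos [468.71 -16.56 -42.29] F [ -6.91  -3.87 -11.81]
```

The far stop is felt: −6.9 N at 468.7, so its onset is at about 467.3. Now I pull out, fast over the known free part first.

```bash

python3 -m creep '-1 0 -0.3 0 0 0;-3 0 -0.6 0 0 0;-5 0 -1 0 0 0;-7 0 -1 0 0 0;-9 0 -1 0 0 0;-11 0 -1 0 0 0;-13 0 -1 0 0 0;-15 0 -1 0 0 0;-16 0 -1 0 0 0;-16 0 -1 0 0 0' >/dev/null && python3 g.py &&
python3 -m creep '-0.3 0 0 0 0 0;-0.6 0 0 0 0 0;-0.9 0 0 0 0 0;-1.2 0 0 0 0 0;-1.5 0 0 0 0 0;-1.8 0 0 0 0 0;-2.1 0 0 0 0 0;-2.5 0 0 0 0 0;-2.5 0 0 0 0 0;-2.5 0 0 0 0 0' >/dev/null && python3 g.py &&
python3 -m creep '-0.3 0 0 0 0 0;-0.6 0 0 0 0 0;-0.9 0 0 0 0 0;-1.2 0 0 0 0 0;-1.5 0 0 0 0 0;-1.8 0 0 0 0 0;-2.1 0 0 0 0 0;-2.5 0 0 0 0 0;-2.5 0 0 0 0 0;-2.5 0 0 0 0 0' >/dev/null && python3 g.py
```

```text
t 11.4 pos [453.17 -16.76 -42.24] F [ 0.49 -4.86 14.4 ]
t 12.65 pos [450.81 -16.84 -42.17] F [ 2.56 -6.32 13.49]
t 13.9 pos [448.35 -16.88 -42.13] F [ 2.24 -7.07 15.17]
```

```bash

python3 -m creep '-0.2 -0.3 0.2 0 0 0;-0.4 -0.6 0.4 0 0 0;-0.6 -0.8 0.5 0 0 0;-0.8 -0.8 0.5 0 0 0;-1 -0.8 0.5 0 0 0;-1.2 -0.8 0.5 0 0 0;-1.4 -0.8 0.5 0 0 0;-1.5 -0.8 0.5 0 0 0;-1.5 -0.8 0.5 0 0 0;-1.5 -0.8 0.5 0 0 0' >/dev/null && python3 g.py && 
python3 -m creep '-0.2 0 0 0 0 0;-0.4 0 0 0 0 0;-0.6 0 0 0 0 0;-0.8 0 0 0 0 0;-1 0 0 0 0 0;-1.2 0 0 0 0 0;-1.4 0 0 0 0 0;-1.5 0 0 0 0 0;-1.5 0 0 0 0 0;-1.5 0 0 0 0 0' >/dev/null && python3 g.py
```

```text
t 15.15 pos [447.04 -16.87 -42.02] F [2.26 4.95 6.76]
t 16.4 pos [446.13 -16.88 -41.66] F [4.43 7.41 9.88]
```

```bash

python3 -m creep '-0.2 0.2 0 0 0 0;-0.4 0.4 0.2 0 0 0;-0.6 0.4 0.3 0 0 0;-0.8 0.4 0.3 0 0 0;-1 0.4 0.3 0 0 0;-1 0.4 0.3 0 0 0;-1 0.4 0.3 0 0 0;-1 0.4 0.3 0 0 0;-1 0.4 0.3 0 0 0;-1 0.4 0.3 0 0 0' >/dev/null; python3 g.py; python3 -c "
from g import *" ; python3 g.py
```

```text
t 17.65 pos [445.89 -16.76 -41.06] F [4.02 5.85 8.82]
t 17.65 pos [445.89 -16.76 -41.06] F [4.02 5.85 8.82]
t 17.65 pos [445.89 -16.76 -41.06] F [4.02 5.85 8.82]
```

```bash
cat > n.py <<'E'
from cell import *
import numpy as np
L=[]
for i in range(8):
    c=read_camera("wrist");s=get_state();R=np.array(s["ee_rot"]);L.append(np.r_[R.T@s["ee_pos"],R.T@s["ft_force"],R.T@s["torque"],s["grip_force"],s["width"]])
L=np.array(L);print(s["time"],L.mean(0).round(2),L.std(0).round(2));print(np.round(R,4).tolist(),np.round(s["joint_torque"],2))
np.savez("w2.npz",**c);import cv2;cv2.imwrite("pics/w2.png",c["img"][:,:,::-1])
E
python3 n.py
```

```text
18.05 [ 4.4591e+02 -1.6780e+01 -4.1060e+01  5.5700e+00  5.6200e+00  8.8900e+00
 -2.0700e+00  2.0000e+00  1.0000e-01  4.0810e+01  2.9000e-01] [0.02 0.01 0.01 0.66 0.52 0.43 0.02 0.02 0.02 0.   0.  ]
[[0.848, 0.5301, 0.0014], [0.5301, -0.848, 0.0011], [0.0018, -0.0002, -1.0]] [  2.68 -39.07  19.37   3.49  -0.8    0.1 ]
```

View pics/w2.png

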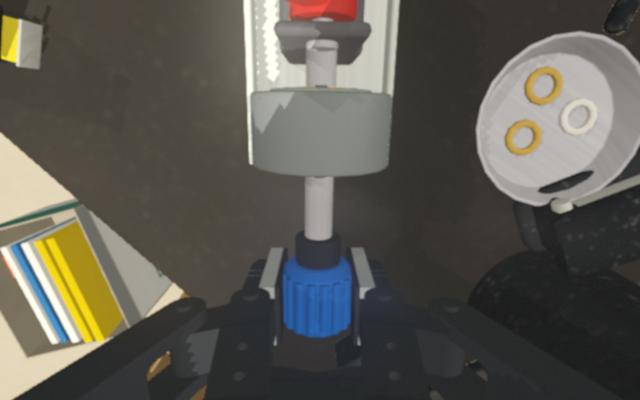

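Near stop is felt: mean 5.6 N at 445.9, onset about 447.0. Float is about 20 mm and the midpoint about 457.2, so I'll move there.

```bash

python3 -m creep '1 0.1 0.1 0 0 0;3 0.2 0.2 0 0 0;5 0.3 0.3 0 0 0;7 0.4 0.3 0 0 0;9 0.5 0.3 0 0 0;11 0.5 0.3 0 0 0;12.4 0.5 0.3 0 0 0;13 0.5 0.3 0 0 0;13 0.5 0.3 0 0 0;13 0.5 0.3 0 0 0'; python3 n.py
```

```text
time: 19.3
ee_pos: [380.1, 257.0, 41.7]
ee_rot: [[0.848, 0.53, 0.001], [0.53, -0.848, 0.001], [0.001, -0.0, -1.0]]
ft_force: [0.3, -0.6, 5.0]
width: 0.293
grip_force: 42.0
19.7 [ 4.5855e+02 -1.6550e+01 -4.1090e+01 -8.8000e-01  6.2000e-01 -5.1900e+00
 -2.5000e-01 -3.1000e-01  1.1000e-01  4.1980e+01  2.9000e-01] [0.03 0.02 0.01 0.59 0.34 0.25 0.02 0.03 0.02 0.   0.  ]
[[0.848, 0.53, 0.0009], [0.53, -0.848, 0.0011], [0.0014, -0.0004, -1.0]] [  0.3  -35.56  18.11   4.03   0.38   0.11]
```

```bash

python3 -m creep '-0.3 0 0 0 0 0;-0.6 0 0 0 0 0;-0.9 0 -0.1 0 0 0;-1.2 0 -0.2 0 0 0;-1.5 0 -0.2 0 0 0;-1.6 0 -0.2 0 0 0;-1.6 0 -0.2 0 0 0;-1.6 0 -0.2 0 0 0;-1.6 0 -0.2 0 0 0;-1.6 0 -0.2 0 0 0'>/dev/null; python3 n.py
```

```text
21.35 [ 4.5676e+02 -1.6620e+01 -4.1190e+01  1.0300e+00  7.0000e-02 -6.0300e+00
 -4.0000e-02  4.0000e-01  8.0000e-02  4.2050e+01  2.9000e-01] [0.01 0.01 0.01 0.36 0.43 0.6  0.03 0.04 0.02 0.   0.  ]
[[0.8481, 0.5299, 0.0007], [0.5299, -0.8481, 0.001], [0.0011, -0.0005, -1.0]] [ 3.000e-02 -3.476e+01  1.639e+01  3.560e+00 -3.500e-01  1.100e-01]
```

```bash

python3 -m creep '0.1 0 0 0 0 0;0.2 0 0 0 0 0;0.3 0 0 0 0 0;0.4 0 0 0 0 0;0.5 0 0 0 0 0;0.5 0 0 0 0 0;0.5 0 0 0 0 0;0.5 0 0 0 0 0;0.5 0 0 0 0 0;0.5 0 0 0 0 0'>/dev/null; python3 n.py
python3 -m creep '0 0 0 0 0 0;0 0 0 0 0 0;0 0 0 0 0 0;0 0 0 0 0 0;0 0 0 0 0 0;0 0 0 0 0 0;0 0 0 0 0 0;0 0 0 0 0 0;0 0 0 0 0 0;0 0 0 0 0 0' 0 40; python3 g.py
```

```text
23.0 [ 4.568e+02 -1.666e+01 -4.149e+01 -1.060e+00 -1.340e+00 -8.290e+00
  4.300e-01 -3.800e-01  1.200e-01  4.223e+01  2.900e-01] [0.02 0.02 0.01 0.57 0.52 0.47 0.03 0.02 0.03 0.   0.  ]
[[0.8481, 0.5298, 0.0001], [0.5298, -0.8481, 0.0005], [0.0004, -0.0004, -1.0]] [ -0.6  -34.07  16.78   3.98   0.14   0.11]
time: 24.25
ee_pos: [378.7, 255.8, 41.4]
ee_rot: [[0.848, 0.53, 0.0], [0.53, -0.848, 0.0], [0.0, -0.0, -1.0]]
ft_force: [-0.5, 0.1, 0.4]
width: 1.0
grip_force: 0.0
t 24.25 pos [456.67 -16.39 -41.4 ] F [-0.39 -0.36 -0.42]
```

The shaft is released at about 456.8. Next I lift, close the fingers and move above the lever.

```bash

python3 -m creep '0 0 -25 0 0 0;0 0 -60 0 0 0;0 0 -95 0 0 0;0 0 -114 0 0 0;20 -2 -114 0 0 0;45 -4 -114 0 0 0;70 -6 -114 0 0 0;88.3 -8 -114 0 0 0;88.3 -8 -114 0 0 0;88.3 -8 -114 0 0 0' 
python3 -m creep '0 0 0 0 0 0;0 0 0 0 0 0;0 0 0 0 0 0;0 0 0 0 0 0;0 0 0 0 0 0;0 0 0 0 0 0;0 0 0 0 0 0;0 0 0 0 0 0;0 0 0 0 0 0;0 0 0 0 0 0' 1 40; python3 g.py
python3 - <<'E'
from cell import *
from h import *
c=read_camera("wrist");cv2.imwrite("pics/w3.png",c["img"][:,:,::-1])
s=dict(np.load("side.npz"));a=np.radians(31.85)
for n in("w1","side","scene"):
    W=cloud(dict(np.load(n+".npz")));q=W[np.isfinite(W[...,0])];X=q[:,0]*np.cos(a)+q[:,1]*np.sin(a);Y=-q[:,0]*np.sin(a)+q[:,1]*np.cos(a)
    for y in range(-20,80,10):
        m=(abs(X-545)<16)&(Y>=y)&(Y<y+10)&(q[:,2]<160);print(n,y,m.sum(),q[m,2].max().round() if m.any() else '',end=' | ')
    print()
E
```

```text
time: 25.5
ee_pos: [448.8, 308.7, 155.1]
ee_rot: [[0.848, 0.529, -0.001], [0.529, -0.848, -0.001], [-0.001, 0.0, -1.0]]
ft_force: [-0.1, 0.3, 0.9]
width: 0.989
grip_force: 0.0
time: 26.75
ee_pos: [449.3, 309.3, 155.4]
ee_rot: [[0.848, 0.53, -0.0], [0.53, -0.848, -0.0], [-0.0, -0.0, -1.0]]
ft_force: [-0.5, 0.2, -0.1]
width: -0.001
grip_force: 0.0
t 26.75 pos [ 544.93  -24.4  -155.42] F [-0.26 -0.44  0.08]
w1 -20 380 24.0 | w1 -10 427 13.0 | w1 0 379 86.0 | w1 10 609 91.0 | w1 20 596 104.0 | w1 30 574 120.0 | w1 40 832 132.0 | w1 50 404 133.0 | w1 60 99 3.0 | w1 70 122 3.0 | 
side -20 0  | side -10 0  | side 0 24 85.0 | side 10 56 87.0 | side 20 196 96.0 | side 30 169 119.0 | side 40 94 129.0 | side 50 100 131.0 | side 60 51 3.0 | side 70 49 2.0 | 
scene -20 48 22.0 | scene -10 32 31.0 | scene 0 54 82.0 | scene 10 51 89.0 | scene 20 59 102.0 | scene 30 37 117.0 | scene 40 70 129.0 | scene 50 69 130.0 | scene 60 57 1.0 | scene 70 64 2.0 |
```

View pics/w3.png

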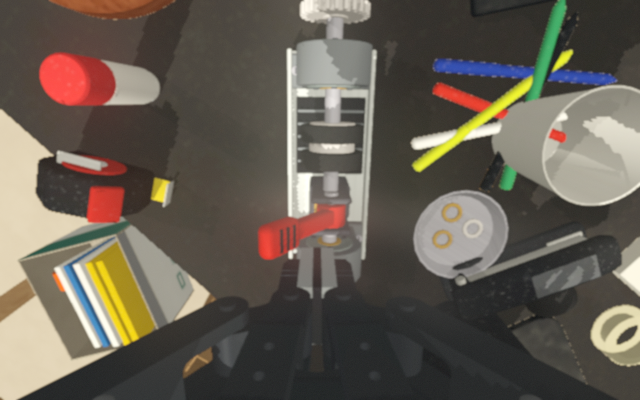

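The view shows the lever pad at (285,235) and the closed fingertips at about (320,255), just inboard of it and roughly 17 mm thick. I press along the lever's arc.

```bash

python3 -m creep '0 -5.9 12 0 0 0;0 -5.9 24 0 0 0;0 -5.9 31 0 0 0;0 -7.8 34 0 0 0;0 -9.6 36.4 0 0 0;0 -11.6 37.6 0 0 0;0 -13.6 38.7 0 0 0;0 -15.4 40 0 0 0;0 -17.1 41.4 0 0 0;0 -18.8 43 0 0 0'; python3 g.py
python3 -m creep '0 -1.6 1.4 0 0 0;0 -3.1 2.9 0 0 0;0 -4.6 4.4 0 0 0;0 -6 6.2 0 0 0;0 -7.3 8.1 0 0 0;0 -8.5 10 0 0 0;0 -9.7 11.9 0 0 0;0 -10.7 13.8 0 0 0;0 -11.8 15.8 0 0 0;0 -11.8 15.8 0 0 0' ; python3 g.py
```

```text
time: 28.05
ee_pos: [439.4, 325.6, 112.5]
ee_rot: [[0.848, 0.53, 0.0], [0.53, -0.848, 0.0], [0.0, -0.0, -1.0]]
ft_force: [0.4, 0.2, 1.6]
width: -0.001
grip_force: 0.6
t 28.05 pos [ 545.18  -43.37 -112.21] F [ 0.41  0.04 -1.64]
time: 29.3
ee_pos: [432.8, 335.0, 96.2]
ee_rot: [[0.848, 0.53, -0.001], [0.53, -0.848, -0.001], [-0.001, 0.0, -1.0]]
ft_force: [0.3, -0.8, -0.3]
width: 0.002
grip_force: 0.1
t 29.3 pos [544.5  -54.92 -96.71] F [-0.17  0.89  0.25]
```

```bash
python3 - <<'E'
from cell import *
import cv2
a=read_camera("wrist")["img"][150:330,200:440];b=read_camera("side")["img"][150:270,280:440]
import numpy as np
cv2.imwrite("pics/w4.png",np.hstack([cv2.resize(a,(400,300)),cv2.resize(b,(400,300))])[:,:,::-1])
E
```

```text
(no output)
```

View pics/w4.png

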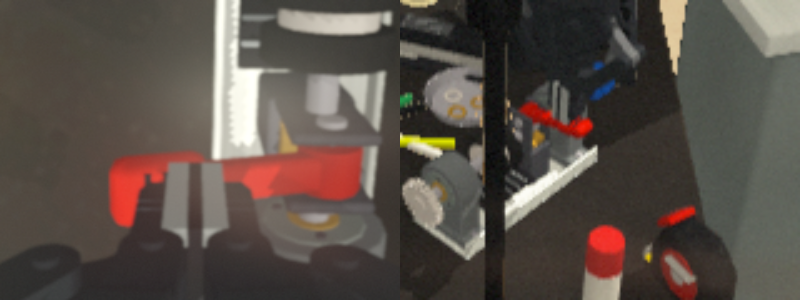

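The lever is partly down with the fingertips on the inner part of its pad. I continue down and outward.

```bash

python3 -m creep '0 -1 2 0 0 0;0 -2 4 0 0 0;0 -3 6 0 0 0;0 -4 8 0 0 0;0 -4.5 9.5 0 0 0;0 -5 11 0 0 0;0 -5 12.2 0 0 0;0 -5 13 0 0 0;0 -5 13 0 0 0;0 -5 13 0 0 0'; python3 n.py
```

```text
time: 30.65
ee_pos: [430.5, 339.7, 83.7]
ee_rot: [[0.848, 0.53, 0.0], [0.53, -0.848, 0.0], [0.0, -0.0, -1.0]]
ft_force: [-0.8, 0.8, 0.7]
width: -0.0
grip_force: 0.6
31.05 [ 5.451e+02 -6.003e+01 -8.352e+01  2.600e-01 -9.700e-01 -1.350e+00
  3.700e-01  5.000e-02  0.000e+00  7.100e-01  0.000e+00] [0.01 0.03 0.01 0.45 0.44 0.63 0.04 0.03 0.02 0.04 0.  ]
[[0.8482, 0.5297, 0.0002], [0.5297, -0.8482, 0.0002], [0.0002, -0.0001, -1.0]] [ -0.59 -45.95  21.75   5.31  -0.27  -0.  ]
```

```bash

python3 -m creep '0 0 0.3 0 0 0;0 0 0.6 0 0 0;0 0 0.9 0 0 0;0 0 1.2 0 0 0;0 0 1.5 0 0 0;0 0 1.5 0 0 0;0 0 1.5 0 0 0;0 0 1.5 0 0 0;0 0 1.5 0 0 0;0 0 1.5 0 0 0'>/dev/null; python3 n.py
```

```text
32.7 [545.34 -59.84 -82.71  -3.21  -1.59 -11.8    0.55  -1.36  -0.     6.06
  -0.  ] [0.01 0.02 0.01 0.33 0.61 0.72 0.03 0.03 0.03 0.   0.  ]
[[0.848, 0.53, 0.0008], [0.53, -0.848, 0.0006], [0.001, -0.0001, -1.0]] [-1.060e+00 -4.092e+01  2.043e+01  4.850e+00  9.700e-01  1.000e-02]
```

```bash

python3 -m creep '0 0 0.3 0 0 0;0 0 0.6 0 0 0;0 0 0.9 0 0 0;0 0 1.2 0 0 0;0 0 1.5 0 0 0;0 0 1.5 0 0 0;0 0 1.5 0 0 0;0 0 1.5 0 0 0;0 0 1.5 0 0 0;0 0 1.5 0 0 0'>/dev/null; python3 n.py
```

```text
34.35 [ 5.456e+02 -5.967e+01 -8.190e+01 -7.180e+00 -1.890e+00 -2.209e+01
  7.000e-01 -2.790e+00  2.000e-02  1.104e+01 -0.000e+00] [0.02 0.01 0.01 0.37 0.49 0.53 0.02 0.02 0.03 0.   0.  ]
[[0.8478, 0.5304, 0.0014], [0.5304, -0.8478, 0.0011], [0.0018, -0.0002, -1.0]] [-1.500e+00 -3.620e+01  1.931e+01  4.460e+00  2.180e+00  3.000e-02]
```

At 22 N, well above the lever's 4–10 N, it is on its stop. I'll lift off and check.

```bash

python3 -m creep '0 0 -2 0 0 0;0 0 -5 0 0 0;0 0 -15 0 0 0;0 0 -35 0 0 0;0 0 -60 0 0 0;-20 0 -80 0 0 0;-40 10 -100 0 0 0;-60 20 -115 0 0 0;-80 40 -117 0 0 0;-80 40 -117 0 0 0'
python3 - <<'E'
from cell import *
from h import *
s=get_state();c=read_camera("wrist")
T=np.eye(4);T[:3,:3]=s["ee_rot"];T[:3,3]=s["ee_pos"];c["T"]=T@c["mount"]
W=cloud(c);H=hsv(c);a=np.radians(32)
X=W[...,0]*np.cos(a)+W[...,1]*np.sin(a);Y=-W[...,0]*np.sin(a)+W[...,1]*np.cos(a);Z=W[...,2]
red=((H[...,0]<8)|(H[...,0]>172))&(H[...,1]>120)&(abs(X-545)<9)&(Z>40)&(Z<150)
for y in range(25,90,5):
    m=red&(Y>=y)&(Y<y+5);print(y,m.sum(),np.median(Z[m]).round(1) if m.any() else '')
b=(abs(H[...,0].astype(int)-108)<15)&(H[...,1]>120)&(abs(X-457)<40)&(abs(Y-18)<40)&(Z>45);print("knob",b.sum(),np.percentile(X[b],[2,98]) if b.any() else '')
cv2.imwrite("pics/w5.png",c["img"][:,:,::-1])
E
```

```text
time: 35.6
ee_pos: [383.3, 261.9, 198.4]
ee_rot: [[0.849, 0.529, 0.0], [0.529, -0.849, 0.001], [0.001, -0.001, -1.0]]
ft_force: [0.4, 1.1, -0.1]
width: -0.001
grip_force: 0.0
25 112 83.0
30 105 83.0
35 107 83.1
40 119 82.9
45 117 82.9
50 119 82.8
55 203 84.1
60 198 84.9
65 193 85.0
70 202 85.0
75 175 84.5
80 11 82.1
85 0 
knob 1126 [444.52765251 468.95636045]
```

View pics/w5.png

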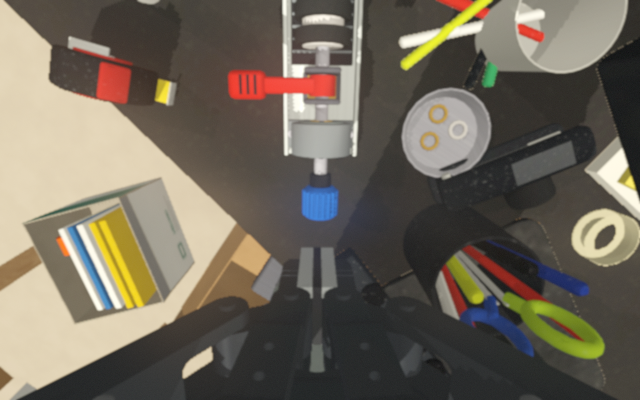

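The lever is level, with its pad 85 mm above the desk. The knob is at about 456.7, the bystanders are undisturbed and the robot is clear. I'm handing the job in.

```bash
python3 -c "
from cell import *
print(job_done())"
```

```text
the job is handed in; nothing more can be done
None
```

I felt both stops gently (peak readings about 7 N in, 6 N out), left the shaft about 0.4 mm from the midpoint I felt (float about 20 mm), pressed the clamp lever down to level, and handed the job in with nothing knocked and the robot clear.

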